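Load the tin gauge and lock its stage again

ROBOT

A 6-joint arm with a two-finger parallel gripper is mounted at the origin on a cart in front of the work surface, level with it; the furniture and walls round the work are solid. World frame = base frame: x ahead of the robot, y to its left, z up, the work surface at z = 0. Lengths are in mm, angles in degrees, forces in N, time in s.
With the tool pointing down it reaches from about 300 to 875 mm from the base axis. Payload 4.2 kg.
Tool frame: the origin (TCP) lies on the centre line of the jaws, within the pads' length; the fingertips stand r.nose_length ahead of it and the grasp point (between the pads) lies 3 mm ahead of it (r.nose_length is the distance from the TCP to the fingertips, in mm); x points along the fingers, y is the direction in which the jaws open and shut, and the axes are right-handed (so a half turn about x gives the same grasp; the last joint's range is limited). The gripper opens to 85 mm and grips with 20 to 120 N. Pads are 22 mm wide; open, the fingers measure 114 mm over their backs; the gripper's body (76 mm by 85 mm) begins 54 mm behind the grasp point. The pads swing forward as they close: fully open they stand 13 mm farther back than shut.
Start: joints at [67.093, 18.312, 89.639, -0, 72.044, -1.146], TCP at [213.175, 534.037, 253.338] pointing down, gripper open.
Joint ranges: [-177.97, 177.97], [-48.28, 115.42], [12.27, 149.76], [-77.06, 257.06], [2.81, 150.46], [-146.56, 146.56]. Speed limits (degrees/s): [147.25, 147.25, 180, 180, 180, 180].

INTERFACE

Orientations are given as [roll, pitch, yaw] about the fixed x, y, z axes, in that order (R = Rz(yaw) Ry(pitch) Rx(roll)).
In Python, from bench import r, optics gives the robot as it stands. Calls block until the motion is done:
- r.move_to(position, orientation): joint-space move of the TCP to a pose.
- r.move_l(position, frame=None, feed=150, contact_N=None): straight line of the TCP; frame=None keeps the orientation; feed is the mean speed in mm/s. With contact_N (N) it stops when the force on the tool has changed by that much, and returns True; else False.
- r.set_joints(angles): joint-space move.
- r.command_gripper(opening): finger opening in mm; the grip force is fixed at half the most; returns when the fingers have stopped.
- r.sleep(seconds).
- r.ik(position, orientation): joint angles nearest the present ones, or None.
- r.get_state(): the state.
- optics.grab_frame(name): name is "scene" or "top" or "wrist"; returns the picture (480x640x3 uint8, red, green, blue); there is no depth.
- optics.camera_info(name): a dict with "vfov" (degrees; the focal length in pixels is half the picture's height over the tangent of half this angle, whatever the lens; pixels are square), "cx", "cy" (the principal point, pixels), "D" ([k1, k2, p1, p2, k3] as OpenCV has them; the pictures are not rectified), "R" (3x3) and "t" (3): a world point X has camera coordinates R X + t; the wrist camera has in their place "hand_eye" (4x4, takes a point from camera to tool coordinates, whose origin is the TCP and whose axes are the tool frame's). Camera axes: x right, y down, z forward; pixel columns grow to the right and rows downward; lengths in mm; the calibration is good to about 2 mm. A picture is of the moment at which its call begins: read the wrist's pose just before it. camera_info takes no time and is no camera call.
A pose or a line that the arm cannot do raises r.IKError and nothing moves.
- r.sign_off(): hands the job in, once; it reports no verdict.
Trained networks look in the newest picture that a camera, given by its name, has taken for a name from the list of things; names that differ only in an ending like _2 or _b are one class to them, and where a whole thing is asked for, a point or a joint stands for the part that bears it (a point fixed in the world has none). Each returns a list of dicts, best first, with "conf" (0 to 1); they miss things now and then, are a little off and sometimes report something else, mostly with a low value. They report only what shows in the picture. A call takes as long as a camera call. They do not tell look-alikes from the thing itself.
- optics.trace(name, camera): "mask" (480x640 bool, what is visible of it).
- optics.landmark_of(name, camera): "point" ([x, y, z] in mm, in world coordinates, good to about 4 mm: a listed point, or the origin of a listed thing).
The state is a dict: "time_s": time; "qpos": joint angles; "qd": joint speeds; "effort": joint torques, N m; "eef_pos": TCP position; "orientation": TCP orientation; "force": force on the tool from outside, world axes, zero at the start; "wrist_torque": the same for the moment, N m; "opening": finger opening in mm.
Only numpy, scipy, OpenCV 4.12 (cv2) and the standard library are available. Lean on these libraries where they do the work, as an engineer would, in place of code of your own. Each camera call takes 0.05 s, during which the arm holds its last target.

TASK

The sliding stage of the tin gauge is locked by the black T-handled screw at its side, and nobody knows whether its thread is right- or left-handed: find out which way it gives and undo it as far as it goes. Draw the stage fully out, stand every moisture tin that is on the bench at the left upright and centred on a blue ring of the stage between its black stops (one tin to a ring, any order), then push the stage fully home under the bridge and turn the screw back until it is locked as you found it. Leave the wash bottle and the mortar where they are.

Things in the scene. Friction and masses are not known exactly. Their poses are not given: they have to be found in the camera images.
- gauge: fixed tin gauge on the drain table, 236 mm wide, 215 mm deep: grey base, side posts, white bridge. Origin at table height in its middle; x away from the robot (its front faces -x), y left, z up. Bridge from x = 25 to 85 mm, underside 71 mm, top 100 mm above the table. The drain table's thin rim, 135 mm high, stands to its left (down to 70 mm away), between gauge and bench.
- stage (a joint): slide of the aluminium stage (m): 0 = fully home under the bridge, grows to 0.12 = fully drawn out, along the gauge's -x. About 2 N of friction; stays where it is left. The done-up lock screw's pin blocks it at home, and likewise keeps a drawn-out stage from going home.
- stage_knob (a point): grip height on the stage's pull knob, an upright black post 22 mm in diameter, 56 mm tall, from 20 to 76 mm above the table; this point is on its axis, 60 mm above the table. The point moves with the stage.
- lock_screw (a joint): angle of the lock screw about the vertical (rad), positive = anticlockwise from above; about 0 = locked. It gives one way only, to 1.2 rad at its end stop (from 0.95 on the stage is free); the other way it stops at about 0.1 (0.2 under 3 N m). Which way gives, + or -, differs from start to start and cannot be seen. Turns with about 0.08 N m, stays where it is left.
- screw_grip (a point): grip point of the screw's T-handle, on its vertical axis, 80 mm above the table. The black bar is 58 mm long, 14 mm wide, from 59 to 91 mm above the table, over a dark housing whose top is at 45 mm. The point's y axis runs along the bar, x across it (they turn with the screw; at 0 they are the gauge's axes).
- station1 (a point): place for a tin, right (gauge's -y): point 19 mm above the stage's surface (itself 20 mm above the table), over the middle of a blue ring 58 mm wide; moves with the stage. Black stops 8 mm tall: side bars 64 mm apart in the gauge's y, their ends bent inwards 14 mm, 27 mm before and behind the middle, leaving 36 mm wide gaps for fingers at front and back. In the gauge's x: +40 mm home, -80 mm drawn out.
- station2 (a point): place for a tin, middle: point 19 mm above the stage's surface (itself 20 mm above the table), over the middle of a blue ring 58 mm wide; moves with the stage. Black stops 8 mm tall: side bars 64 mm apart in the gauge's y, their ends bent inwards 14 mm, 27 mm before and behind the middle, leaving 36 mm wide gaps for fingers at front and back. In the gauge's x: +40 mm home, -80 mm drawn out.
- station3 (a point): place for a tin, left (gauge's +y): point 19 mm above the stage's surface (itself 20 mm above the table), over the middle of a blue ring 58 mm wide; moves with the stage. Black stops 8 mm tall: side bars 64 mm apart in the gauge's y, their ends bent inwards 14 mm, 27 mm before and behind the middle, leaving 36 mm wide gaps for fingers at front and back. In the gauge's x: +40 mm home, -80 mm drawn out.
- tin1_mid (a point): middle (half-way up, on the axis) of a closed round moisture tin, white-grey metal, 57 mm in diameter (55 mm below the lid), 38 mm tall, about 60 g, z axis up; it starts upright on the bench, whose top is 5 mm above the drain table. Two or three of the four tins are there at a start; the others are absent (None).
- tin2_mid (a point): middle (half-way up, on the axis) of a closed round moisture tin, white-grey metal, 57 mm in diameter (55 mm below the lid), 38 mm tall, about 60 g, z axis up; it starts upright on the bench, whose top is 5 mm above the drain table. Two or three of the four tins are there at a start; the others are absent (None).
- tin3_mid (a point): middle (half-way up, on the axis) of a closed round moisture tin, white-grey metal, 57 mm in diameter (55 mm below the lid), 38 mm tall, about 60 g, z axis up; it starts upright on the bench, whose top is 5 mm above the drain table. Two or three of the four tins are there at a start; the others are absent (None).
- tin4_mid (a point): middle (half-way up, on the axis) of a closed round moisture tin, white-grey metal, 57 mm in diameter (55 mm below the lid), 38 mm tall, about 60 g, z axis up; it starts upright on the bench, whose top is 5 mm above the drain table. Two or three of the four tins are there at a start; the others are absent (None).
- bottle: white wash bottle, 54 mm in diameter, 158 mm tall, standing on the bench; origin under its middle. Leave it alone.
- mortar: white mortar with pestle, 79 mm wide, 84 mm tall, on the bench; origin under its middle. Leave it alone.
Not all that is in view belongs to the job. Leave any purple look-alike of the part that bears tin1_mid alone.

How it is judged (in metres and radians):
On the way, in this order (a step that is already met when the one before it is completed fails the run):
1. the lock screw is undone (turned at least 0.95 rad the way it gives) ((value of joint lock_screw above 0.95 rad or value of joint lock_screw below -0.95 rad)), for 0.2 s.
2. the stage is drawn out (at least 110 mm) (value of joint stage above 0.11 m), for 0.2 s.
3. with the stage out, every tin stands upright and centred on a ring of the stage (value of joint stage above 0.1 m and (distance between tin1_mid and station1 below 0.009 m or distance between tin1_mid and station2 below 0.009 m or distance between tin1_mid and station3 below 0.009 m) and angle between each of tin1_mid, tin2_mid, tin3_mid, tin4_mid's own z axis and vertical below 0.1 rad and (distance between tin2_mid and station1 below 0.009 m or distance between tin2_mid and station2 below 0.009 m or distance between tin2_mid and station3 below 0.009 m) and (distance between tin3_mid and station1 below 0.009 m or distance between tin3_mid and station2 below 0.009 m or distance between tin3_mid and station3 below 0.009 m) and (distance between tin4_mid and station1 below 0.009 m or distance between tin4_mid and station2 below 0.009 m or distance between tin4_mid and station3 below 0.009 m)), for 0.2 s.
4. the stage is pushed home (within 5 mm) (value of joint stage below 0.005 m), for 0.2 s.
5. the screw is turned back to locked (within 0.2 rad) (value of joint lock_screw between -0.2 and 0.2 rad), for 0.2 s.
At the end, for the whole second after the job is handed in: The stage is home within 5 mm, the screw is back within 0.2 rad of locked, and every tin that is there stands upright within 0.1 rad, its middle within 9 mm of the middle point of one of the three stations (all of step 5 and value of joint stage below 0.005 m and (distance between tin1_mid and station1 below 0.009 m or distance between tin1_mid and station2 below 0.009 m or distance between tin1_mid and station3 below 0.009 m) and angle between each of tin1_mid, tin2_mid, tin3_mid, tin4_mid's own z axis and vertical below 0.1 rad and (distance between tin2_mid and station1 below 0.009 m or distance between tin2_mid and station2 below 0.009 m or distance between tin2_mid and station3 below 0.009 m) and (distance between tin3_mid and station1 below 0.009 m or distance between tin3_mid and station2 below 0.009 m or distance between tin3_mid and station3 below 0.009 m) and (distance between tin4_mid and station1 below 0.009 m or distance between tin4_mid and station2 below 0.009 m or distance between tin4_mid and station3 below 0.009 m)); the robot touches nothing.
It fails at once if the wash bottle is knocked over or pushed more than 40 mm (distance of bottle from where it was at the start of the episode above 0.04 m or angle between bottle's own z axis and vertical above 0.5 rad).
It fails at once if the mortar is knocked over or pushed more than 40 mm (distance of mortar from where it was at the start of the episode above 0.04 m or angle between mortar's own z axis and vertical above 0.5 rad).
Of tin1, tin2, tin3, tin4 only 2 to 3 are there at a start; the rules pass over those that are not, and their reading is None.
At some moment in a run one of tin1, tin2, tin3, tin4 may be knocked a few centimetres aside while the robot is not near it.
Once in a run the grip may slacken for a moment while it holds something.
It also fails if it takes over 210 s, if anything falls off the work surface, if the arm or the gripper's body presses on something with over 40 N, if the wrist force passes 120 N, or if a joint passes its speed limit or range.

## Working session

There is one attempt and no reset: what is moved stays moved. The work goes in short steps, each a Python script; the robot and the scene stay as the last script left them, time stands still between calls to the robot, and variables do not carry over. Pictures are saved under pics/ and viewed, and the job is handed in when it is done.

```bash
ls; mkdir -p pics; cat > h.py <<'E'
import numpy as np,cv2
from bench import r,optics
def grab(c,fn=None):
    s=r.get_state(); im=optics.grab_frame(c)
    if fn: cv2.imwrite('pics/'+fn,cv2.cvtColor(im,cv2.COLOR_RGB2BGR))
    return im,s
E
python3 - <<'E'
from h import *
s=r.get_state(); print(s, r.nose_length)
for c in ("scene","top","wrist"):
    grab(c,c+'0.png'); print(c,optics.camera_info(c))
for c in ("top","scene"):
    for n in ("gauge","stage_knob","screw_grip","station1","station2","station3","tin1_mid","bottle","mortar"):
        print(c,n,[(np.round(d["point"],1).tolist(),round(d["conf"],2)) for d in optics.landmark_of(n,c)])
E
```

```text
pics
{'time_s': 0.0, 'qpos': array([ 6.70901413e+01,  1.83524480e+01,  8.97053777e+01,  1.06090124e-03,
        7.20434028e+01, -1.14557532e+00]), 'qd': array([-0.1388362 ,  0.13839183,  0.0385171 ,  0.05051018, -0.04070796,
       -0.04792206]), 'effort': array([ 5.50267359e-04, -4.15525997e+01, -2.34165752e+01,  1.53686328e-04,
        8.19623092e-03, -1.78265338e-05]), 'eef_pos': array([213.02968017, 533.62484041, 252.48109354]), 'orientation': array([ -91.71645419,   89.8987664 , -113.48106553]), 'force': array([ 0.64009223, -0.32754747,  0.4446515 ]), 'wrist_torque': array([-0.02425214,  0.03182419,  0.00431055]), 'opening': 85.39667085513787} 22.0
scene {'vfov': 45.80859787618232, 'cx': 317.7614498996778, 'cy': 242.49359179624048, 'D': array([-0.05007542,  0.        ,  0.        ,  0.        ,  0.        ]), 'R': array([[ 0.5603145 , -0.82826598, -0.00480774],
       [-0.4663638 , -0.31068333, -0.8282395 ],
       [ 0.68450892,  0.46631676, -0.56035365]]), 't': array([-310.20477244,  364.16504009,  975.03521859])}
top {'vfov': 45.41772810668567, 'cx': 313.16447967449744, 'cy': 
[... 1571 characters left out ...]
]
scene stage_knob [([565.5, -196.9, 61.2], 0.66)]
scene screw_grip [([497.6, -330.4, 80.5], 0.61)]
scene station1 [([612.5, -300.4, 36.6], 0.77), ([670.8, -178.8, 39.6], 0.71), ([641.8, -238.5, 39.6], 0.7), ([678.7, 288.8, 5.4], 0.18)]
scene station2 [([612.5, -300.4, 36.6], 0.77), ([670.8, -178.8, 39.6], 0.71), ([641.8, -238.5, 39.6], 0.7), ([678.7, 288.8, 5.4], 0.18)]
scene station3 [([612.5, -300.4, 36.6], 0.77), ([670.8, -178.8, 39.6], 0.71), ([641.8, -238.5, 39.6], 0.7), ([678.7, 288.8, 5.4], 0.18)]
scene tin1_mid [([461.6, 290.0, 23.4], 0.76), ([812.1, 32.3, 15.1], 0.58), ([595.9, 406.5, 5.2], 0.38)]
scene bottle [([679.6, 291.2, 4.8], 0.74)]
scene mortar [([593.8, 407.1, 3.5], 0.59)]
```

View pics/top0.png

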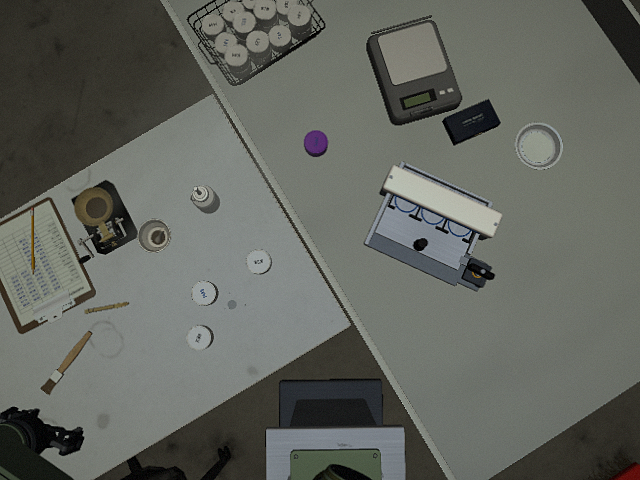

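View pics/scene0.png

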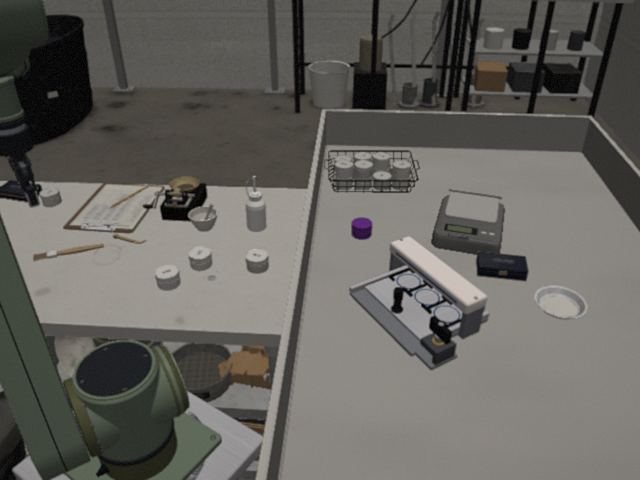

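View pics/wrist0.png

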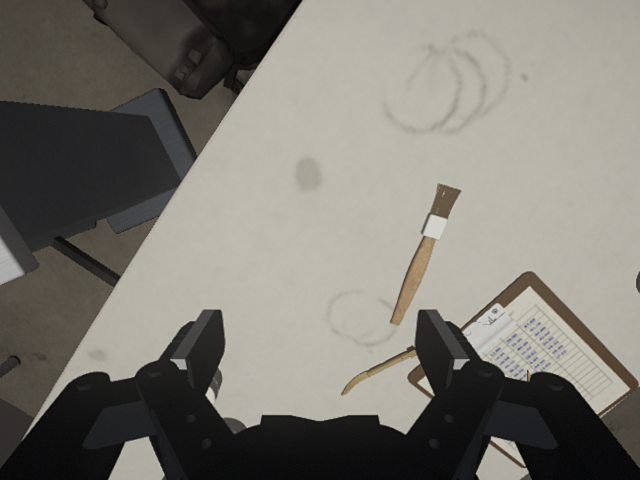

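Top view: three white tins at (259,262), (204,293) and (199,338); the purple look-alike at (316,143) stays put. In the scene view there is also a whitish item at (50,197), which I'll check in a crop.

```bash
cat >> h.py <<'E'
from scipy.spatial.transform import Rotation as Ro
def info(c): return optics.camera_info(c)
def K(i):
    f=240/np.tan(np.radians(i['vfov']/2)); return np.array([[f,0,i['cx']],[0,f,i['cy']],[0,0,1.]])
def cam(c,s=None):
    """returns K,D,R,t world->cam"""
    i=info(c)
    if c!='wrist': return K(i),i['D'],i['R'],i['t']
    Rt=Ro.from_euler('xyz',s['orientation'],degrees=True).as_matrix(); T=np.eye(4);T[:3,:3]=Rt;T[:3,3]=s['eef_pos']
    M=np.linalg.inv(T@i['hand_eye']); return K(i),i['D'],M[:3,:3],M[:3,3]
def px2w(p,z,C):
    k,D,R,t=C; u=cv2.undistortPoints(np.array(p,float).reshape(-1,1,2),k,D).reshape(-1,2)
    d=np.c_[u,np.ones(len(u))]@R; o=-R.T@t
    return o+d*((z-o[2])/d[:,2])[:,None]
def w2px(P,C):
    k,D,R,t=C; return cv2.projectPoints(np.array(P,float).reshape(-1,1,3),cv2.Rodrigues(R)[0],t,k,D)[0].reshape(-1,2)
def down(a):
    """tool pointing down, jaws (tool y) along world angle a deg"""
    a=np.radians(a); y=np.array([np.cos(a),np.sin(a),0]); x=np.array([0,0,-1.]); z=np.cross(x,y)
    return Ro.from_matrix(np.c_[x,y,z]).as_euler('xyz',degrees=True)
def save(im,fn): cv2.imwrite('pics/'+fn,cv2.cvtColor(im,cv2.COLOR_RGB2BGR))
E
python3 - <<'E' 2>&1 | grep -v Warn
from h import *
im=cv2.imread('pics/scene0.png'); c=np.hstack([cv2.resize(im[170:230,0:110],(440,240),interpolation=2),cv2.resize(im[230:300,140:280],(360,240)) ]); cv2.imwrite('pics/crop1.png',c)
C=cam('scene'); print(px2w([[50,197]],24,C))
T=cam('top'); print(px2w([[259,262],[204,293],[199,338]],43,T))
print(px2w([[257,253],[200,250],[167,269]],43,C))
for a in range(-180,180,15):
    for p in ([498,-328,83],[565,-200,63],[450,-140,63],[510,-270,250]):
        q=r.ik(p,down(a)); print(a,p,None if q is None else np.round(q).astype(int).tolist()) if a%45==0 else 0
E
```

```text
[[438.58524916 886.79763285  24.        ]]
[[530.0499522  166.85679643  43.        ]
 [461.3747116  292.78458003  43.        ]
 [360.10465187 303.93772546  43.        ]]
[[536.62735456 168.7692276   43.        ]
 [467.87586123 295.13268509  43.        ]
 [366.21410955 305.19600252  43.        ]]
-180 [498, -328, 83] [-34, 29, 100, 0, 51, 146]
-180 [565, -200, 63] None
-180 [450, -140, 63] None
-180 [510, -270, 250] None
-135 [498, -328, 83] [-34, 29, 100, 0, 51, 101]
-135 [565, -200, 63] [-21, 30, 100, 0, 49, 114]
-135 [450, -140, 63] [-19, 22, 118, 0, 41, 116]
-135 [510, -270, 250] [-29, 19, 90, 0, 72, 106]
-90 [498, -328, 83] [-34, 29, 100, 0, 51, 56]
-90 [565, -200, 63] [-21, 30, 100, 0, 49, 69]
-90 [450, -140, 63] [-19, 22, 118, 0, 41, 71]
-90 [510, -270, 250] [-29, 19, 90, 0, 72, 61]
-45 [498, -328, 83] [-34, 29, 100, 0, 51, 11]
-45 [565, -200, 63] [-21, 30, 100, 0, 49, 24]
-45 [450, -140, 63] [-19, 22, 118, 0, 41, 26]
-45 [510, -270, 250] [-29, 19, 90, 0, 72, 16]
0 [498, -328, 83] [-34, 29, 100, 0, 51, -34]
0 [565, -200, 63] [-21, 30, 100, 0, 49, -21]
0 [450, -140, 63] [-19, 22, 118, 0, 41, -19]
0 [510, -270, 250] [-29, 19, 90, 0, 72, -29]
45 [498, -328, 83] [-34, 29, 100, 0, 51, -79]
45 [565, -200, 63] [-21, 30, 100, 0, 49, -66]
45 [450, -140, 63] [-19, 22, 118, 0, 41, -64]
45 [510, -270, 250] [-29, 19, 90, 0, 72, -74]
90 [498, -328, 83] [-34, 29, 100, 0, 51, -124]
90 [565, -200, 63] [-21, 30, 100, 0, 49, -111]
90 [450, -140, 63] [-19, 22, 118, 0, 41, -109]
90 [510, -270, 250] [-29, 19, 90, 0, 72, -119]
135 [498, -328, 83] None
135 [565, -200, 63] None
135 [450, -140, 63] None
135 [510, -270, 250] None
```

View pics/crop1.png

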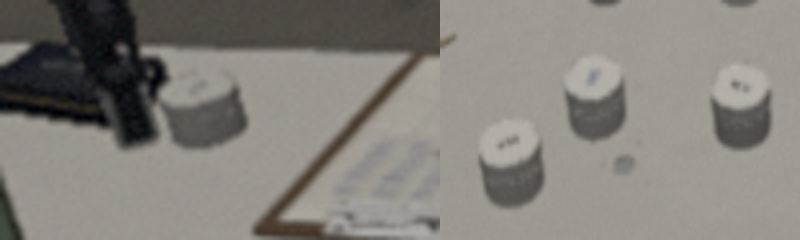

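The item at (50,197) maps to about (439,887), which is 990 mm from the base. That is out of reach and not part of the group of three, so I treat it as clutter. The three near tins are the most there can be. Next, a close look at the gauge.

```bash
python3 - <<'E' 2>&1 | grep -v Warn
from h import *
r.move_to([213,300,320],down(-26.7+60))
r.move_to([530,-230,300],down(-26.7))
im,s=grab('wrist','w1.png'); C=cam('wrist',s); np.save('w1s.npy',np.r_[s['eef_pos'],s['orientation']]); print(s['time_s'],s['eef_pos'])
for n in ("gauge","stage_knob","screw_grip","station1"):
    L=optics.landmark_of(n,'wrist')
    for d in L: print(n,np.round(d["point"],1).tolist(),round(d["conf"],2),np.round(w2px(d['point'],C)[0]))
E
```

```text
4.2167 [ 530.23755647 -228.98043522  300.18826048]
gauge [606.3, -222.2, 4.0] 0.76 [374. 171.]
stage_knob [563.4, -202.4, 58.3] 0.87 [338. 177.]
screw_grip [498.5, -326.4, 77.9] 0.67 [335. 303.]
station1 [644.3, -241.5, 38.6] 0.85 [417. 174.]
station1 [672.1, -179.0, 36.5] 0.7 [418. 110.]
station1 [612.2, -300.7, 40.5] 0.68 [410. 232.]
```

View pics/w1.png

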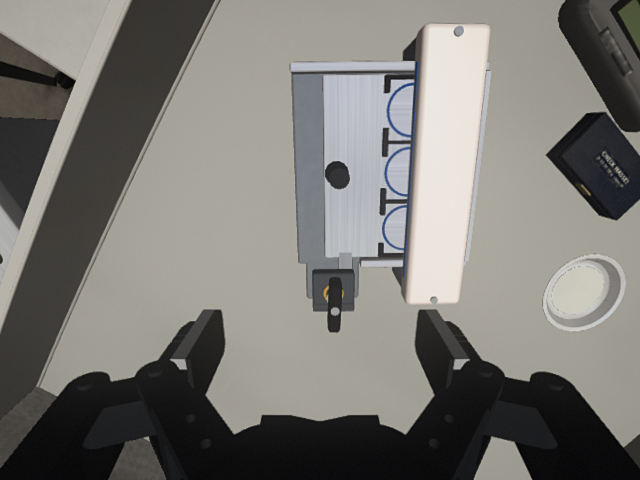

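```bash
python3 - <<'E' 2>&1 | grep -v Warn
from h import *
v=np.load('w1s.npy'); s=dict(eef_pos=v[:3],orientation=v[3:]); C=cam('wrist',s)
B=px2w([[424,24],[490,27],[462,302],[407,302]],100,C)[:,:2]; print(B.round(1)); c=B.mean(0)
d=(B[0]+B[1]-B[2]-B[3])/2; d/=np.linalg.norm(d); print(c,np.degrees(np.arctan2(-d[0],d[1])))
e=np.array([d[1],-d[0]]); print('gauge',c-55*e)
k=px2w([[337,170.5]],76,C)[0]; print('knob top',k)
b=px2w([[334.5,279],[333.5,330],[334,312]],91,C); print(b)
im=cv2.imread('pics/w1.png'); cv2.imwrite('pics/crop2.png',cv2.resize(im[140:345,280:500],None,fx=3.5,fy=2.9,interpolation=2))
E
```

```text
[[ 684.7 -113.4]
 [ 735.3 -139.8]
 [ 625.9 -375.9]
 [ 572.6 -348.9]]
[ 654.61678289 -244.51723437] -25.150541867335754
gauge [ 604.83109908 -221.14233998]
knob top [ 565.38368039 -193.55271032   76.        ]
[[ 513.4633515  -293.55272505   91.        ]
 [ 485.10808836 -349.65875138   91.        ]
 [ 495.62685462 -329.19853839   91.        ]]
```

View pics/crop2.png

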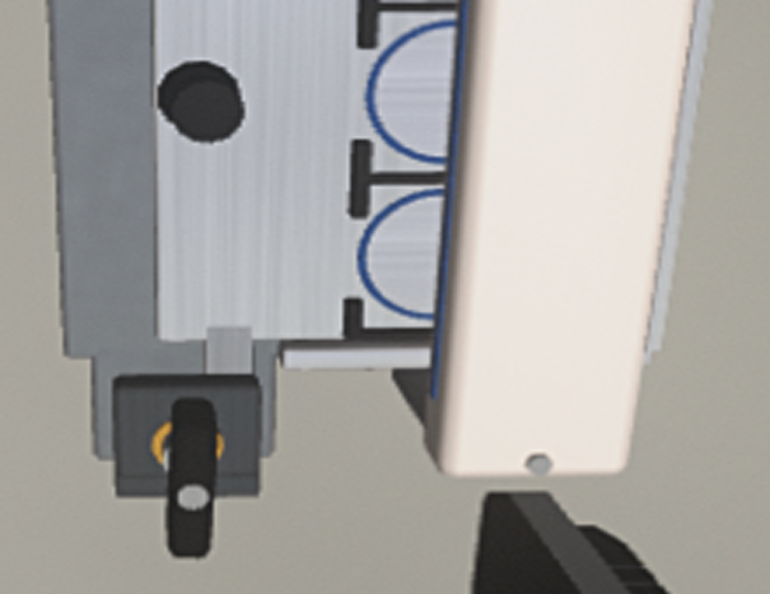

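```bash
cat >> h.py <<'E'
YAW=-26.2
gx=np.array([np.cos(np.radians(YAW)),np.sin(np.radians(YAW)),0]); gy=np.array([-gx[1],gx[0],0])
SC=np.array([498,-327,0.])
def st(msg=''):
    s=r.get_state(); print(msg,'t',round(s['time_s'],1),'p',s['eef_pos'].round(1),'F',s['force'].round(1),'T',s['wrist_torque'].round(2),'op',round(s['opening'],1),'q6',s['qpos'][5].round(1)); return s
E
python3 - <<'E' 2>&1 | grep -v Warn
from h import *
r.command_gripper(55)
r.move_to(SC+[0,0,180],down(YAW))
r.move_l(SC+[0,0,83],feed=120,contact_N=8)
st('down')
r.command_gripper(0)
s=st('grip'); 
P=s['eef_pos']
for a in (4,8,12,16):
    r.move_l(P,down(YAW+a),feed=60); s=st(a)
    if abs(s['wrist_torque'][2])>0.9: break
E
```

```text
down t 6.5 p [ 498.7 -327.2   83.9] F [-0.  -1.  -0.5] T [-0.02  0.05 -0.02] op 55.0 q6 -8.2
grip t 7.0 p [ 499.4 -327.6   83.9] F [ 4.7 -0.5  1.8] T [ 0.03 -0.38 -0.04] op 13.2 q6 -8.2
4 t 7.2 p [ 499.4 -327.6   83.9] F [1.6 0.8 0.5] T [ 0.07 -0.23  0.07] op 13.1 q6 -12.1
8 t 7.5 p [ 499.3 -327.6   83.9] F [ 1.9 -0.3  0.3] T [ 0.01 -0.16  0.05] op 12.9 q6 -16.0
12 t 7.7 p [ 499.3 -327.5   83.9] F [0.6 0.1 1.4] T [ 0.01 -0.12  0.06] op 13.1 q6 -20.0
16 t 8.0 p [ 499.1 -327.5   83.9] F [0.1 0.4 0.3] T [0.05 0.02 0.05] op 13.1 q6 -24.0
```

It gives in the + direction: 16° at 0.05 N m. I continue to the end stop.

```bash
python3 - <<'E' 2>&1 | grep -v Warn
from h import *
P=r.get_state()['eef_pos']
for a in (26,36,46,56,61,64,66,68,70):
    r.move_l(P,down(YAW+a),feed=60); s=st(a)
    if abs(s['wrist_torque'][2])>0.6: break
r.sleep(0.3); st()
im,s=grab('wrist','w2.png')
r.command_gripper(50); st('rel')
r.move_l(P+[0,0,110],feed=200)
K=np.array([564,-202,0])
r.move_to(K+[0,0,200],down(YAW))
im,s=grab('wrist','w3.png'); C=cam('wrist',s)
for n in ("screw_grip","stage_knob"):
    for d in optics.landmark_of(n,'wrist'): print(n,np.round(d["point"],1).tolist(),round(d["conf"],2),np.round(w2px(d['point'],C)[0]))
np.save('w3s.npy',np.r_[s['eef_pos'],s['orientation']])
E
```

```text
26 t 8.3 p [ 498.9 -327.5   83.9] F [-1.   0.6  1.6] T [0.   0.03 0.07] op 13.3 q6 -34.0
36 t 8.6 p [ 498.7 -327.5   83.9] F [-2.1 -0.   2.4] T [-0.04  0.29  0.03] op 13.4 q6 -43.9
46 t 8.9 p [ 498.5 -327.6   83.9] F [-3.5 -0.4  4.1] T [-0.14  0.55  0.02] op 12.9 q6 -53.9
56 t 9.3 p [ 498.3 -327.7   83.9] F [-5.7 -0.7  4.3] T [-0.26  0.74  0.06] op 13.0 q6 -63.9
61 t 9.5 p [ 498.2 -327.7   83.9] F [-5.1 -1.7  3.4] T [-0.28  0.76  0.06] op 13.1 q6 -68.9
64 t 9.8 p [ 498.1 -327.7   83.8] F [-6.2 -1.7  4.3] T [-0.32  0.83  0.04] op 13.1 q6 -71.9
66 t 10.0 p [ 498.1 -327.8   83.9] F [-6.  -1.7  3.4] T [-0.29  0.83  0.12] op 12.7 q6 -73.9
68 t 10.3 p [ 498.  -327.8   83.9] F [-6.5 -2.7  4.7] T [-0.32  0.87  0.09] op 13.4 q6 -75.9
70 t 10.5 p [ 498.  -327.9   83.8] F [-6.  -1.8  5.1] T [-0.39  0.84 -0.18] op 13.3 q6 -77.9
 t 10.8 p [ 498.  -327.9   83.9] F [-6.5 -2.5  4.4] T [-0.41  0.88 -0.21] op 13.4 q6 -77.9
rel t 11.3 p [ 499.4 -327.4   83.8] F [-0.1 -0.5 -0.2] T [-0.01  0.    0.03] op 50.1 q6 -78.1
screw_grip [498.0, -326.0, 79.3] 0.7 [317. 396.]
screw_grip [641.7, -240.5, 38.8] 0.45 [422. 233.]
stage_knob [564.7, -203.3, 58.4] 0.96 [324. 240.]
```

View pics/w3.png

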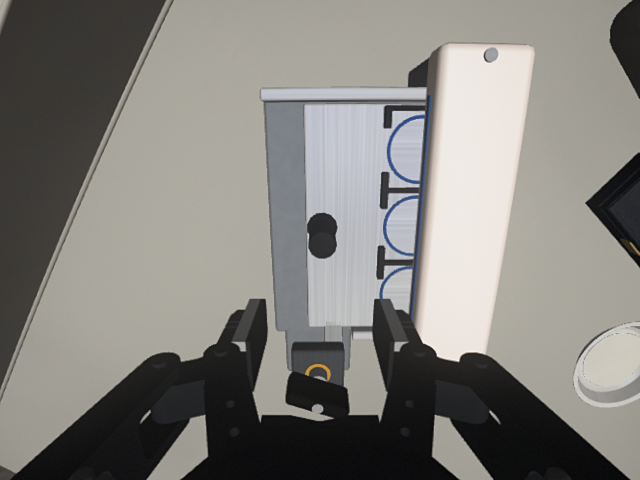

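The bar now stands at about 70° (px (318,393)), so it reached the end stop. Next I draw the stage out by the knob.

```bash
python3 - <<'E' 2>&1 | grep -v Warn
from h import *
K=np.array([564.3,-202.8,63])
print(r.move_l(K,feed=120,contact_N=10)); st()
r.command_gripper(0); s=st('grip'); P=s['eef_pos']
print(r.move_l(P-123*gx,feed=60,contact_N=18)); s=st('out'); print((s['eef_pos']-P)@gx,(s['eef_pos']-P)@gy)
np.save('knobout.npy',s['eef_pos'])
r.command_gripper(50); s=st('rel')
r.move_l(s['eef_pos']+[0,0,150],feed=250)
c=np.array([606,-221,0])-80*gx
r.move_to(c+gy*(-20)+[0,0,320],down(YAW))
r.command_gripper(85)
im,s=grab('wrist','w4.png'); C=cam('wrist',s)
np.save('w4s.npy',np.r_[s['eef_pos'],s['orientation']])
for n in ("stage_knob","station1","screw_grip"):
    for d in optics.landmark_of(n,'wrist'): print(n,np.round(d["point"],1).tolist(),round(d["conf"],2),np.round(w2px(d['point'],C)[0]))
grab('top','t4.png')
for d in optics.landmark_of('station1','top'): print(n,np.round(d["point"],1).tolist(),round(d["conf"],2))
st()
E
```

```text
False
 t 14.8 p [ 564.8 -203.    63.8] F [ 0.  -0.5  0.5] T [ 0.05 -0.02 -0.05] op 49.7 q6 5.3
grip t 15.1 p [ 564.8 -203.    63.9] F [0.3 0.1 5.7] T [0.04 0.09 0.01] op 20.5 q6 5.3
True
out t 17.1 p [ 457.  -151.    63.9] F [ 0.3 -0.2  1.4] T [ 0.06  0.24 -0.08] op 20.7 q6 6.7
-119.67730743451084 -0.941222503268925
rel t 17.5 p [ 458.3 -151.7   64.3] F [-0.  -0.2 -0.1] T [-0.01 -0.05  0.02] op 49.9 q6 6.7
stage_knob [458.3, -151.3, 56.6] 0.91 [250. 194.]
station1 [506.8, -249.5, 39.4] 0.7 [325. 245.]
station1 [532.3, -190.1, 34.5] 0.7 [322. 193.]
station1 [562.0, -128.1, 35.4] 0.7 [321. 133.]
screw_grip [497.3, -326.3, 79.5] 0.77 [346. 312.]
screw_grip [508.1, -246.3, 40.6] 0.83
screw_grip [566.3, -129.2, 37.9] 0.81
screw_grip [535.9, -186.6, 40.4] 0.79
 t 19.6 p [ 525.4 -203.6  320.1] F [ 0.7  0.4 -0.7] T [-0.06  0.01 -0.01] op 85.0 q6 3.8
```

View pics/w4.png

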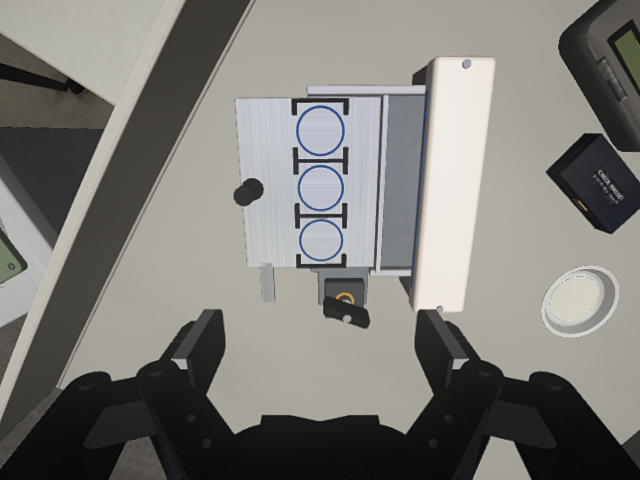

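The stage is fully out, with all three rings clear at px (321,131), (321,188) and (321,240). I fit the blue rings at z=20 mm.

```bash
cat >> h.py <<'E'
def rings(im,C,roi):
    x0,y0,x1,y1=roi; m=np.zeros(im.shape[:2],np.uint8)
    a=im[y0:y1,x0:x1].astype(int); m[y0:y1,x0:x1]=((a[...,2]-a[...,0]>35)&(a[...,2]>60))*255
    n,l,s,c=cv2.connectedComponentsWithStats(m); out=[]
    for i in range(1,n):
        if s[i,4]>40:
            ys,xs=np.where(l==i); W=px2w(np.c_[xs,ys],20,C)[:,:2]
            A=np.c_[2*W,np.ones(len(W))]; q=np.linalg.lstsq(A,(W**2).sum(1),rcond=None)[0]
            out.append((q[:2].round(1).tolist(),round(float(np.sqrt(q[2]+q[:2]@q[:2])),1),s[i].tolist()))
    return out
E
python3 - <<'E' 2>&1 | grep -v Warn
from h import *
v=np.load('w4s.npy'); s=dict(eef_pos=v[:3],orientation=v[3:]); C=cam('wrist',s)
im=cv2.imread('pics/w4.png')[...,::-1]
for x in rings(im,C,(285,90,370,275)): print(x)
im=cv2.imread('pics/t4.png')[...,::-1]
for x in rings(im,cam('top'),(350,150,520,300)): print(x)
E
```

```text
([561.7, -124.6], 27.5, [296, 105, 49, 51, 433])
([532.0, -186.2], 27.5, [297, 165, 47, 47, 374])
([502.4, -247.6], 27.5, [299, 219, 44, 43, 302])
([563.3, -125.2], 27.6, [374, 234, 25, 26, 119])
([533.8, -186.1], 27.3, [400, 246, 25, 26, 113])
([504.4, -246.4], 27.1, [427, 259, 10, 20, 44])
```

View pics/t4.png

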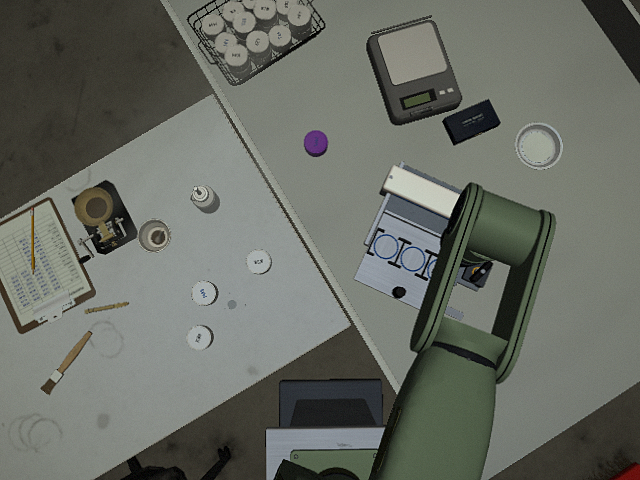

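Both cameras agree on the rings within 2 mm, giving stations at (503.4,-247), (533,-186.2) and (562.5,-125). Now I look at the tins.

```bash
cat >> h.py <<'E'
STN=[np.array([503.4,-247.0,0]),np.array([533,-186.2,0]),np.array([562.5,-125.2,0])]
def tin_from_mask(m,C,z0=5.,h=38.):
    ys,xs=np.where(m); c=np.array([xs.mean(),ys.mean()]); p=px2w([c],z0+h/2+8,C)[0][:2]
    th=np.linspace(0,2*np.pi,48,endpoint=False)
    for _ in range(8):
        P=np.vstack([np.c_[p[0]+28.5*np.cos(th),p[1]+28.5*np.sin(th),np.full(48,z)] for z in (z0,z0+h)])
        hull=cv2.convexHull(w2px(P,C).astype(np.float32)); mm=cv2.moments(hull); cc=np.array([mm['m10'],mm['m01']])/mm['m00']
        p=p+px2w([c],z0+h/2,C)[0][:2]-px2w([cc],z0+h/2,C)[0][:2]
    ref=np.zeros(m.shape,np.uint8); cv2.fillPoly(ref,[hull.round().astype(np.int32)],1)
    iou=(ref.astype(bool)&m).sum()/(ref.astype(bool)|m).sum()
    return p,c,iou
def find_tins(camn,z0=5.,fn=None,verbose=True):
    im,s=grab(camn,fn); C=cam(camn,s); out=[]
    for d in optics.trace('tin1_mid',camn):
        if d['mask'].sum()<60: continue
        p,c,iou=tin_from_mask(d['mask'].astype(bool),C,z0); col=im[d['mask'].astype(bool)].mean(0)
        out.append((p,c,iou,d['conf']))
        if verbose: print(camn,'tin',p.round(1),'px',c.round(0),'iou',round(iou,2),'conf',round(d['conf'],2),'col',col.round(0))
    return out
E
python3 - <<'E' 2>&1 | grep -v Warn
from h import *
r.move_to([430,295,330],down(30))
find_tins('wrist',fn='w5.png'); find_tins('top',fn='t5.png'); st()
for d in optics.landmark_of('tin1_mid','wrist'): print(np.round(d["point"],1).tolist(),round(d["conf"],2))
E
```

```text
top tin [461.9 296. ] px [204. 293.] iou 0.87 conf 0.94 col [146. 152. 151.]
top tin [811.6  33.8] px [315. 143.] iou 0.86 conf 0.57 col [ 82.  47. 104.]
 t 21.6 p [430.5 294.4 329.9] F [-0.4 -0.3 -0.6] T [0.03 0.01 0.03] op 85.1 q6 3.2
[463.9, 292.5, 22.1] 0.56
```

View pics/w5.png

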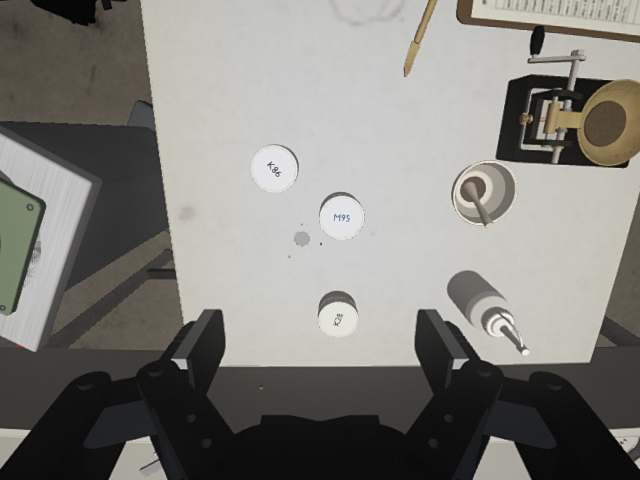

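Three tins in view: K86 (274,168), M95 (342,216) and K28 (338,314). I ask for the other tin names too.

```bash
sed -i "s/def find_tins(camn,z0=5.,fn=None,verbose=True):/def find_tins(camn,z0=5.,fn=None,verbose=True,names=(1,2,3,4)):/; s/    for d in optics.trace('tin1_mid',camn):/    for d in sum([optics.trace(f'tin{k}_mid',camn) for k in names],[]):/" h.py
python3 - <<'E' 2>&1 | grep -v Warn
from h import *
for k in (1,2,3,4): print(k); find_tins('wrist',names=(k,))
for k in (1,2,3,4): print(k); find_tins('top',names=(k,))
im=cv2.imread('pics/w5.png'); cv2.imwrite('pics/crop5.png',cv2.resize(im[130:345,235:385],None,fx=2.7,fy=2.7,interpolation=2))
st()
E
```

```text
1
wrist tin [460.9 294.1] px [341. 216.] iou 0.9 conf 0.9 col [213. 213. 214.]
2
3
wrist tin [359.5 305.1] px [274. 168.] iou 0.95 conf 0.8 col [217. 217. 217.]
wrist tin [709.  281.7] px [484. 307.] iou 0.59 conf 0.63 col [142. 139. 134.]
wrist tin [ 405.5 -265. ] px [151. 468.] iou 0.19 conf 0.46 col [138. 136. 135.]
4
wrist tin [531.8 168.6] px [338. 314.] iou 0.92 conf 0.86 col [190. 189. 182.]
1
top tin [811.3  32.4] px [316. 143.] iou 0.89 conf 0.75 col [ 83.  49. 103.]
top tin [461.7 296.2] px [204. 293.] iou 0.93 conf 0.57 col [144. 149. 148.]
2
top tin [ 501.7 -342.3] px [481. 271.] iou 0.35 conf 0.65 col [23. 23. 24.]
3
top tin [361. 305.] px [200. 337.] iou 0.84 conf 0.76 col [143. 148. 146.]
4
top tin [532.8 168.6] px [259. 261.] iou 0.81 conf 0.69 col [153. 158. 156.]
 t 22.4 p [430. 295. 330.] F [-0.1 -0.9 -0.6] T [-0.03  0.03 -0.  ] op 84.5 q6 3.2
```

View pics/crop5.png

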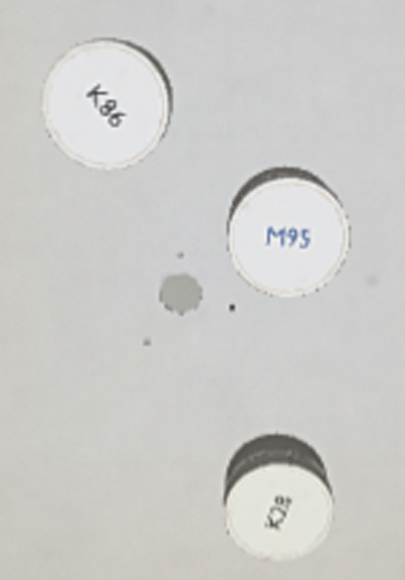

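The three tins agree between wrist and top cameras within 2 mm: tin1 (461,295), tin3 (360,305) and tin4 (532,168.6). tin2 is absent. Picking tin1.

```bash
cat >> h.py <<'E'
def pick(p,a=30):
    p=np.array([p[0],p[1],0.]); r.command_gripper(85)
    r.move_to(p+[0,0,150],down(a)); hit=r.move_l(p+[0,0,34],feed=120,contact_N=10); st('at tin hit=%s'%hit)
    if hit: return False
    r.command_gripper(0); s=st('grip'); r.move_l(p+[0,0,260],feed=200); s=st('lift')
    return 50<s['opening']<62
def place(p,ang=-26):
    r.move_to(p+[0,0,260],down(ang)); s=st('above')
    if not 50<s['opening']<62: return False
    r.move_l(p+[0,0,80],feed=200); s=st('near'); 
    hit=r.move_l(p+[0,0,49],feed=40,contact_N=7); s=st('set hit=%s'%hit)
    r.command_gripper(85); st('open'); r.move_l(p+[0,0,220],feed=200); return True
E
python3 - <<'E' 2>&1 | grep -v Warn
from h import *
if pick([461.3,294.8]):
    print(place(STN[1]))
im,s=grab('wrist','w6.png'); find_tins('wrist',z0=20,names=(1,))
E
```

```text
at tin hit=False t 24.5 p [461.9 295.2  34.8] F [ 0.6  0.7 -0.2] T [ 0.02  0.02 -0.01] op 84.8 q6 1.4
grip t 24.9 p [461.7 295.   35. ] F [-0.7 -0.7  6.1] T [-0.1   0.18 -0.01] op 53.1 q6 1.4
lift t 26.2 p [460.7 294.4 258.7] F [-0.3  0.9 -0.9] T [ 0.03  0.   -0.03] op 52.8 q6 1.4
above t 28.0 p [ 533.3 -185.3  260. ] F [-0.3  0.7 -1.7] T [ 0.03 -0.04 -0.01] op 53.2 q6 5.6
near t 29.1 p [ 533.9 -186.3   81.1] F [ 0.7 -0.3  0.3] T [0.03 0.02 0.03] op 52.9 q6 5.6
set hit=True t 29.8 p [ 532.8 -186.2   49.8] F [ 0.  -0.   4.4] T [-0.04 -0.05 -0.07] op 53.0 q6 5.6
open t 30.2 p [ 531.8 -185.8   49. ] F [-0.2  0.2  0.1] T [ 0.03 -0.02  0.03] op 85.0 q6 5.6
True
wrist tin [ 529.4 -187.2] px [321. 231.] iou 0.95 conf 0.87 col [204. 205. 202.]
```

View pics/w6.png

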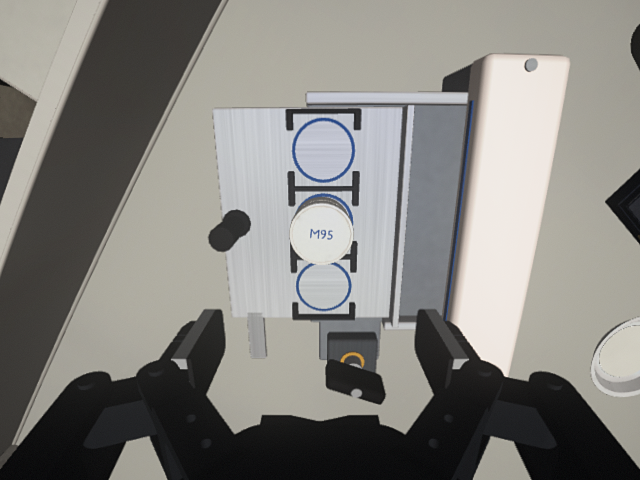

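tin1 sits upright on the middle ring, about 3 mm off centre by the wrist camera, which is inside the 9 mm. Next are tin4 and tin3, each with a fresh look.

```bash
cat >> h.py <<'E'
def near(T,g,lim=120):
    T=[t for t in T if t[2]>0.75 and 300<t[0][0]<650 and 80<t[0][1]<420]
    T=sorted(T,key=lambda t:np.linalg.norm(t[0]-g)); return T[0][0] if T and np.linalg.norm(T[0][0]-g)<lim else None
E
python3 - <<'E' 2>&1 | grep -v Warn
from h import *
r.move_to([450,260,330],down(30))
grab('wrist','w7.png')
T=find_tins('wrist',names=(4,3)); p=near(T,[532,168.6],60); print(p)
if p is not None and pick(p): print(place(STN[0]+1.5*gx))
im,s=grab('wrist','w8.png'); find_tins('wrist',z0=20,names=(1,4))
C=cam('wrist',s); 
E
```

```text
wrist tin [531.7 167.7] px [338. 289.] iou 0.93 conf 0.57 col [200. 199. 195.]
wrist tin [359.4 305.5] px [273. 133.] iou 0.92 conf 0.58 col [224. 224. 224.]
[531.74106621 167.6651209 ]
at tin hit=False t 35.5 p [532.3 167.9  34.8] F [ 0.4 -0.2 -0.2] T [ 0.01  0.03 -0.03] op 85.0 q6 -13.7
grip t 35.9 p [532.  167.7  35.1] F [-2.2 -0.6  6.5] T [-0.02  0.19 -0.  ] op 53.4 q6 -13.7
lift t 37.2 p [531.1 167.5 258.7] F [-0.6  0.4 -2.1] T [-0.06  0.03  0.01] op 53.0 q6 -13.7
above t 38.7 p [ 505.1 -246.7  259.9] F [-0.4 -0.1 -0.8] T [-0.01  0.01  0.  ] op 52.9 q6 -1.3
near t 39.7 p [ 505.7 -247.8   81. ] F [-0.3 -0.5 -0.5] T [-0.   -0.07 -0.05] op 53.4 q6 -1.3
set hit=True t 40.5 p [ 504.7 -247.7   49.9] F [ 0.2 -0.2  4. ] T [ 0.01 -0.08  0.07] op 53.1 q6 -1.3
open t 40.9 p [ 503.7 -247.1   49. ] F [-1.1 -0.1 -0.8] T [ 0.02 -0.01 -0.08] op 84.9 q6 -1.3
True
wrist tin [ 530.6 -186.7] px [320. 154.] iou 0.96 conf 0.7 col [207. 208. 210.]
wrist tin [ 502.3 -246.9] px [321. 229.] iou 0.93 conf 0.78 col [198. 198. 194.]
```

View pics/w7.png

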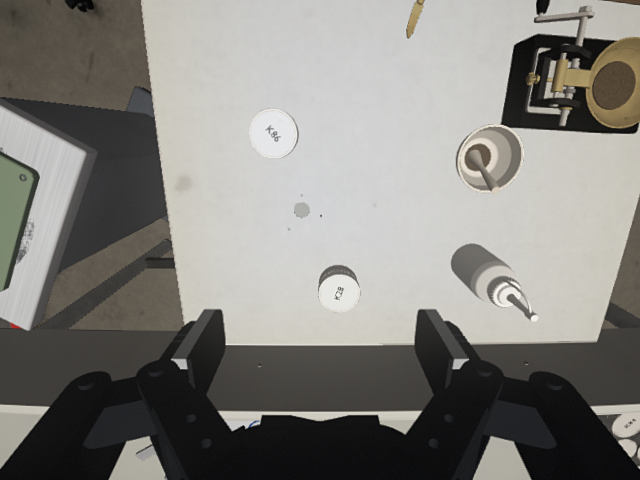

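View pics/w8.png

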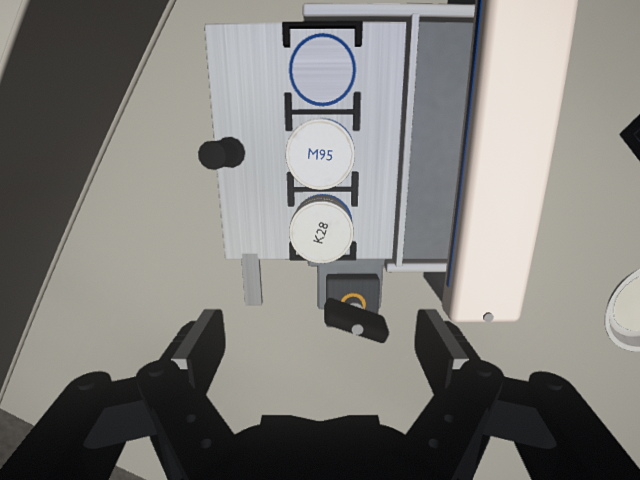

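M95 (320,154) and K28 (321,229) both sit between their stops, and the top ring is free. Now K86 (tin3).

```bash
python3 - <<'E' 2>&1 | grep -v Warn
from h import *
r.move_to([400,300,330],down(30))
grab('wrist','w9.png')
T=find_tins('wrist',names=(3,)); p=near(T,[360,305]); print(p)
if p is not None and pick(p,45): print(place(STN[2]+1.5*gx))
r.move_to(STN[1]+[0,0,320]-20*gy,down(-26))
im,s=grab('wrist','w10.png'); find_tins('wrist',z0=20,names=(1,3,4))
grab('scene','s10.png'); st()
E
```

```text
wrist tin [360.1 304.9] px [294. 184.] iou 0.92 conf 0.75 col [218. 218. 218.]
wrist tin [ 399.7 -271.9] px [161. 477.] iou 0.1 conf 0.5 col [121. 120. 119.]
[360.10579791 304.91184799]
at tin hit=False t 46.4 p [360.6 305.3  34.6] F [ 0.1  0.9 -0.2] T [-0.01 -0.04 -0.03] op 84.8 q6 -6.1
grip t 46.8 p [360.4 305.2  35. ] F [-1.6 -0.4  5.4] T [-0.07  0.12 -0.03] op 53.1 q6 -6.1
lift t 48.1 p [359.5 304.5 258.9] F [ 1.  -0.4 -1.3] T [ 0.01 -0.02  0.06] op 53.2 q6 -6.1
above t 49.8 p [ 563.8 -124.8  260. ] F [ 0.2  0.  -0.6] T [0.03 0.03 0.01] op 53.1 q6 12.3
near t 50.9 p [ 564.7 -125.8   81.1] F [ 0.4 -0.3 -0.5] T [-0.01 -0.   -0.  ] op 53.4 q6 12.3
set hit=True t 51.6 p [ 563.6 -125.9   49.7] F [ 0.  -0.5  4.1] T [-0.08 -0.05  0.05] op 53.0 q6 12.3
open t 52.0 p [ 562.5 -125.5   48.8] F [ 0.4 -0.2 -0.4] T [0.   0.   0.04] op 84.9 q6 12.3
True
wrist tin [ 530.7 -187. ] px [322. 193.] iou 0.96 conf 0.58 col [204. 205. 207.]
wrist tin [ 560.9 -125.9] px [322. 131.] iou 0.96 conf 0.84 col [209. 210. 211.]
wrist tin [ 502.3 -247.4] px [322. 246.] iou 0.92 conf 0.95 col [195. 195. 189.]
 t 53.9 p [ 524.3 -203.2  318.6] F [-0.6  0.1 -0.6] T [0.03 0.03 0.04] op 85.3 q6 3.6
```

View pics/w10.png

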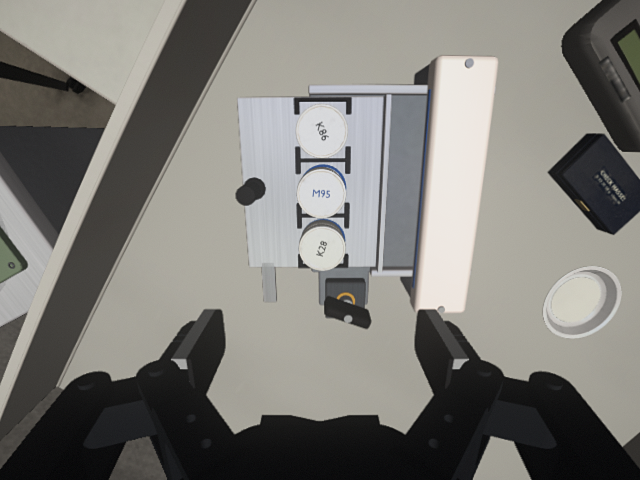

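View pics/s10.png

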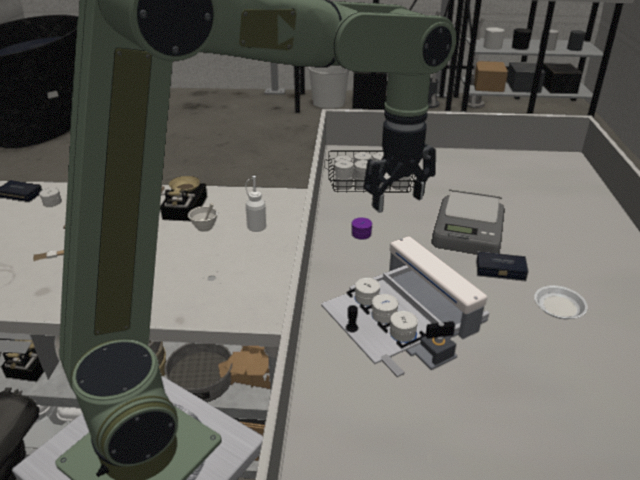

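All three tins are within about 2.5 mm of their rings as seen by the same camera. Pushing the stage home slowly.

```bash
python3 - <<'E' 2>&1 | grep -v Warn
from h import *
r.command_gripper(50)
K=np.array([457.8,-151.3,0])
r.move_to(K+[0,0,180],down(YAW)); print(r.move_l(K+[0,0,63],feed=120,contact_N=10))
r.command_gripper(0); s=st('grip'); P=s['eef_pos']
print(r.move_l(P+123.5*gx,feed=40,contact_N=20)); s=st('home'); print((s['eef_pos']-P)@gx,(s['eef_pos']-P)@gy)
r.sleep(0.3); r.command_gripper(50); s=st('rel')
r.move_l(s['eef_pos']+[0,0,140],feed=200)
r.move_to(SC+30*gy+[0,0,260],down(YAW))
im,s=grab('wrist','w11.png'); C=cam('wrist',s)
for n in ("stage_knob","screw_grip"):
    for d in optics.landmark_of(n,'wrist'): print(n,np.round(d["point"],1).tolist(),round(d["conf"],2))
E
```

```text
False
grip t 56.5 p [ 458.2 -151.4   63.8] F [-1.  -0.   5.1] T [0.07 0.19 0.01] op 21.0 q6 6.5
False
home t 59.8 p [ 565.3 -203.2   63.8] F [-10.4  11.9  12.3] T [1.36 1.   0.01] op 20.7 q6 5.2
118.97023300188206 0.8568952332483377
rel t 60.5 p [ 569.3 -206.4   63.5] F [ 0.6  0.7 -0.3] T [ 0.02 -0.02 -0.03] op 50.1 q6 5.2
stage_knob [566.2, -205.4, 56.8] 0.95
stage_knob [498.8, -327.0, 80.0] 0.55
screw_grip [499.6, -326.6, 81.0] 0.74
```

View pics/w11.png

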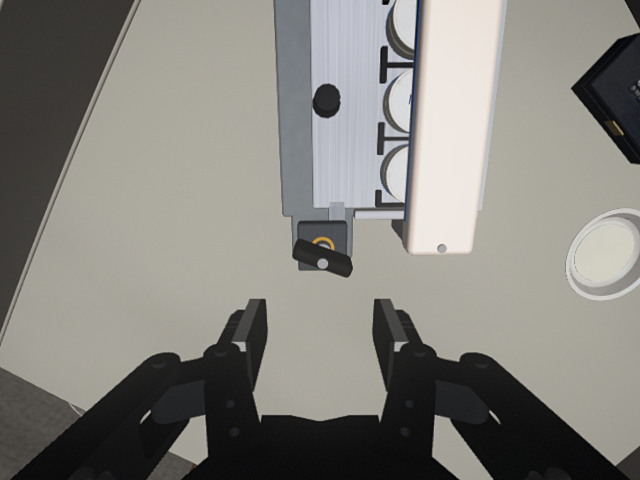

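The stage is home: travel 119 mm, ending with 16 N against the stop. Turning the screw back.

```bash
python3 - <<'E' 2>&1 | grep -v Warn
from h import *
S=np.array([498.3,-327.2,0])
r.move_to(S+[0,0,180],down(YAW+69)); print(r.move_l(S+[0,0,83],feed=120,contact_N=8))
r.command_gripper(0); s=st('grip'); P=s['eef_pos']
for a in (60,50,40,30,20,12,6,3,0):
    r.move_l(P,down(YAW+a),feed=60); s=st(a)
    if abs(s['wrist_torque'][2])>0.7 or not 9<s['opening']<17: break
r.sleep(0.2); st()
E
```

```text
False
grip t 64.6 p [ 498.1 -327.9   83.9] F [-3.8 -2.2  5.4] T [-0.33  0.49  0.11] op 12.9 q6 -77.2
60 t 64.9 p [ 498.2 -327.8   83.9] F [-0.5 -0.5  2.1] T [-0.06  0.11 -0.04] op 13.2 q6 -68.4
50 t 65.2 p [ 498.4 -327.7   83.9] F [-0.2  0.7  1.4] T [ 0.02 -0.13 -0.09] op 13.3 q6 -58.5
40 t 65.5 p [ 498.5 -327.7   83.9] F [2.5 1.  0.9] T [ 0.2  -0.34 -0.05] op 12.9 q6 -48.5
30 t 65.9 p [ 498.7 -327.7   83.9] F [4.2 2.3 1. ] T [ 0.35 -0.61 -0.1 ] op 13.2 q6 -38.5
20 t 66.2 p [ 499.  -327.7   83.9] F [ 4.7  2.1 -1. ] T [ 0.33 -0.72 -0.07] op 13.1 q6 -28.5
12 t 66.5 p [ 499.1 -327.7   83.9] F [ 6.3  2.1 -0.9] T [ 0.33 -0.75 -0.09] op 13.3 q6 -20.5
6 t 66.7 p [ 499.3 -327.7   83.9] F [ 5.4  3.4 -1.4] T [ 0.34 -0.78 -0.07] op 13.2 q6 -14.5
3 t 67.0 p [ 499.3 -327.8   83.9] F [ 6.1  2.5 -2.4] T [ 0.3  -0.84 -0.11] op 13.1 q6 -11.5
0 t 67.2 p [ 499.4 -327.8   83.9] F [ 5.9  2.5 -1.3] T [ 0.32 -0.79 -0.11] op 13.3 q6 -8.5
 t 67.4 p [ 499.4 -327.8   83.9] F [ 6.2  2.5 -0.3] T [ 0.32 -0.81 -0.11] op 13.2 q6 -8.5
```

```bash
python3 - <<'E' 2>&1 | grep -v Warn
from h import *
s=r.get_state(); P=s['eef_pos']
r.command_gripper(50); r.move_l(P+[0,0,140],feed=150)
r.move_to([530,-230,300],down(-26.7)); r.sleep(.3)
im,s=grab('wrist','w12.png'); C=cam('wrist',s)
for n in ("stage_knob","screw_grip"):
    for d in optics.landmark_of(n,'wrist'): print(n,np.round(d["point"],1).tolist(),round(d["conf"],2))
r.move_to([300,200,400],down(30))
a,_=grab('scene','s12.png'); b,_=grab('top','t12.png'); 
save(np.hstack([cv2.resize(a[220:370,320:520],(400,300)),cv2.resize(b[150:300,350:520],(340,300))]),'c12.png'); st()
print([np.round(d['point']) for d in optics.landmark_of('bottle','top')],[np.round(d['point']) for d in optics.landmark_of('mortar','top')])
E
```

```text
stage_knob [566.8, -202.1, 60.6] 0.81
screw_grip [499.9, -328.1, 77.4] 0.78
 t 71.9 p [300.6 199.7 399.7] F [-0.1 -0.2 -0.2] T [ 0.   -0.04  0.04] op 50.6 q6 1.9
[array([680., 292.,  -0.])] [array([592., 407.,   7.])]
```

View pics/w12.png

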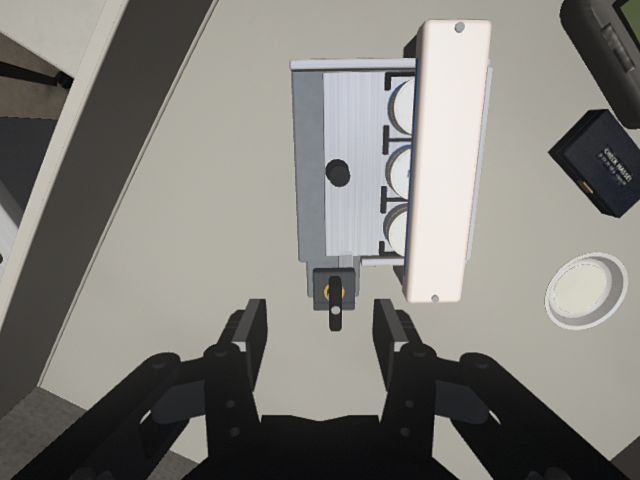

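View pics/c12.png

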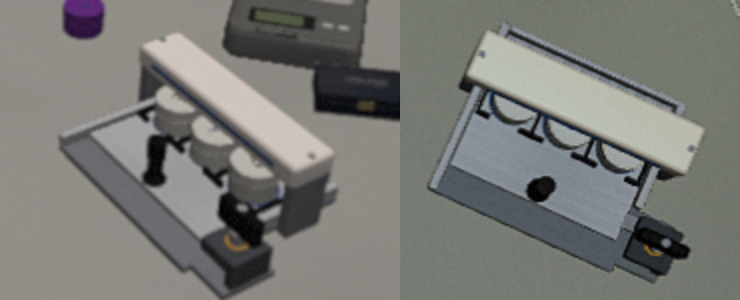

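The final views match the start. The knob is at (338,173) against (337,175), the bar is back along the gauge's y at (335,300), and the three tins stand in their stops under the bridge. Handing in.

```bash
python3 -c "
from h import *
r.sign_off(); print('ok')"
```

```text
the job is handed in; nothing more can be done
ok
```

The job is done and handed in at about 72 s of the 210 s allowed. The hand-in gives no verdict.

- **Screw:** it gives anticlockwise from above (+). I turned it about 70°, to its end stop, and later turned it back to its starting angle.
- **Stage:** I drew it out 119.7 mm, then pushed it home. It moved back 119 mm and ended pressed against the stop.
- **Tins:** three were on the bench. M95 went on the middle ring, K28 on the right and K86 on the left. With the stage out, the wrist camera showed each within about 2.5 mm of its ring's centre.

**Last checks:**
- The knob and the screw bar look as they did at the start.
- The tins stand upright between their stops.
- The bottle and mortar read where they were, and the purple tin looks untouched.
- The gripper is clear of everything.

**What I could not fully check:**
- Once home, the tins are partly hidden by the bridge, so I checked their centring there only by eye, against the stops.
- A fourth tin-like object stands at the far left of the bench, about 990 mm from the base and so out of reach. I took it as clutter because the three near ones were already the most there could be.
- The networks gave some false tin reports, on the screw, the bottle and the frame edge. I rejected them by position and shape.

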